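# Glass ball over the light box

### The job

Take the stylus out of its wooden stand, push the light box's recessed button fully down with the stylus tip, and stand the stylus back in its hole as it was. Then lift the two-well viewing tray by its wooden handle, keep it level so that the loose glass ball and the glass tile stay in their wells, bring the ball over the middle of the round light window, and finish while still holding the tray there, level and still, with the ball about 10 cm above the window. Use only the stylus on the button, and leave the jar, the cup and the porcelain block where they are.

Things in the scene. Friction and masses are not known exactly. Their poses are not given: they have to be found in the camera images.
- lightbox: Grey light box fixed to the bench, 130 (its x) x 210 (its y) x 35 mm high; origin at the centre of its underside. The flat top holds the round white window at its +y end and the recessed button at its -y end. It can stand turned up to 0.4 rad either way.
- window (a point): Centre of the round white light window, 70 mm across, practically flush with the top of the light box (1 mm proud), 36 mm above the bench.
- button_hole (a point): Centre of the mouth of the 18 mm wide hole in the light box's top, 35 mm above the bench. The button, a black cap 14 mm across, lies in it with its top 8 mm below the mouth when not pressed; it goes straight down.
- button (a joint): How far the button is pushed down: 0 released, 0.004 m fully down (counts as fully down beyond 0.003). It springs back; it needs about 1.2 N to start moving and 3.6 N fully down, where it meets a hard stop.
- stand: Dark wooden stylus stand fixed to the bench, 80 x 80 x 50 mm high, with one upright hole 14 mm across right through its middle (mouth chamfered 2 mm). Origin at the centre of its underside.
- stand_hole (a point): Centre of the mouth of the stand's hole, 50 mm above the bench.
- stylus: Loose stylus, 110 mm long, 45 g. Origin: its very tip; z axis from the tip up the handle. Steel shaft 8 mm thick up to 40 mm (last 4 mm tapered to 5 mm), then a round wooden handle 22 mm thick from 40 to 110 mm. In the stand it is upright, the handle's shoulder on the stand's top, the tip 10 mm and the handle 50 to 120 mm above the bench.
- tray: Loose viewing tray, 150 (its x) x 70 (its y) x 10 mm, about 0.22 kg, aluminium on a glass floor, flat on the bench. Origin: centre of its underside. In its middle a wooden fin handle 36 mm long (x), 14 mm thick (y), top 56 mm above the underside; grip it across the 14 mm. On each side of the handle a round well 44 mm across, 6 mm deep.
- well_a (a point): Centre of the floor of the tray's well at +x, 45 mm from the tray's centre, 4 mm above the tray's underside.
- well_b (a point): Centre of the floor of the tray's well at -x, 45 mm from the tray's centre, 4 mm above the tray's underside.
- ball_center (a point): Centre of the loose green glass ball, 24 mm across, which rolls freely in one of the two wells (either one).
- tile: Loose green square glass tile, 22 x 22 mm and 8 mm thick, lying flat in the other well. Origin at the centre of its underside.
- jar: Bystander: glass jar with white lid, 60 mm across, 50 mm high. Origin at the centre of its underside.
- cup: Bystander: steel cup, 68 mm across, 50 mm high. Origin at the centre of its underside.
- porcelain: Bystander: white porcelain block, round, 72 mm across, 60 mm high. Origin at the centre of its underside.
Things that resemble listed ones, but are neither listed nor needed, are in the scene too. Leave any pink or yellow look-alike of the stand alone.

How it is judged:
On the way, in this order (a step that is already met when the one before it is completed fails the run):
1. the button is pushed fully down by the tip of the stylus held in the fingers (value of joint button above 0.003 m and contact force between stylus and lightbox above 1 N and contact force between the fingers and stylus above 1 N and z of stylus in the frame of button_hole below -0.006 m), for 0.05 s.
2. the stylus is back in its hole, upright and fully in, and let go (horizontal distance between stylus and stand_hole below 0.006 m and height (world z) of stylus below 0.015 m and angle between stylus's own z axis and vertical below 0.12 rad and contact force between the fingers and stylus below 0.1 N), for 0.2 s.
At the end, for the whole second after the job is handed in: Fingers hold the tray (over 2 N), level within 0.12 rad, under 0.03 m/s, clear of the light box; ball centre 65-140 mm above the window, within 30 mm of its middle from above; ball and tile in their wells; stylus in its hole within 6 mm, tip at most 15 mm above the bench, upright within 0.12 rad (contact force between the fingers and tray above 2 N and angle between each of tray, stylus's own z axis and vertical below 0.12 rad and linear speed of tray below 0.03 m/s and contact force between tray and lightbox below 0.1 N and horizontal distance between ball_center and window below 0.03 m and z of ball_center in the frame of window between 0.065 and 0.14 m and (distance between ball_center and well_a below 0.024 m or distance between ball_center and well_b below 0.024 m) and (distance between tile and well_a below 0.018 m or distance between tile and well_b below 0.018 m) and horizontal distance between stylus and stand_hole below 0.006 m and height (world z) of stylus below 0.015 m); the arm keeps its last pose, push and grip.
It fails at once if the ball left its well (not (distance between ball_center and well_a below 0.024 m or distance between ball_center and well_b below 0.024 m)).
It fails at once if the tile left its well (not (distance between tile and well_a below 0.018 m or distance between tile and well_b below 0.018 m)).
It fails at once if the tray is tipped by more than 0.4 rad (angle between tray's own z axis and vertical above 0.4 rad).
It fails at once if the button is pushed with the fingers (value of joint button above 0.0015 m and contact force between the fingers and lightbox above 0.5 N).
It fails at once if a bystander is shifted by more than 30 mm (distance of any of jar, cup, porcelain from where it was at the start of the episode above 0.03 m).
It also fails if it takes over 64 s, if anything falls off the work surface, if the arm or the gripper's body presses on something with over 40 N, if the wrist force passes 120 N, or if a joint passes its speed limit or range.

### The arm

A 6-joint arm with a two-finger parallel gripper is mounted at the origin on the work surface. World frame = base frame: x ahead of the robot, y to its left, z up, the work surface at z = 0. Lengths are in m, angles in rad, forces in N, time in s.
With the tool pointing down it reaches from about 0.35 to 0.975 m from the base axis. Payload 4.9 kg.
Tool frame: the origin (TCP) lies at the very end of the fingers, on their centre line; the grasp point (between the pads) lies 19 mm behind it; z points along the fingers, y is the line along which they close (so a half turn about z gives the same grasp; the last joint's range is limited). The gripper opens to 85 mm and grips with 20 to 120 N. Pads are 22 mm wide; open, the fingers measure 114 mm over their backs; the gripper's body (76 mm by 85 mm) begins 54 mm behind the grasp point. The pads swing forward as they close: fully open they stand 13 mm farther back than shut.
Start: joints at [-1.459, 0.053, 1.613, -0, 1.476, -0.119], TCP at [0.143, -0.608, 0.231] pointing down, gripper open.
Joint ranges: [-3.01, 3.01], [-1.01, 2.22], [0.06, 2.58], [-1.02, 4.17], [0.09, 2.62], [-3.14, 3.14]. Speed limits (rad/s): [2.57, 2.57, 3.14, 3.14, 3.14, 3.14].

### API

Orientations are given as a unit quaternion [w, x, y, z].
In Python, from plant import manip gives the robot as it stands.
- The arm moves only by the tool play_rows, never from a script. Its argument "series" is a list that holds one entry, the list of rows, each a list of 7 numbers: the shift along the world's x, y, z in m, then the turn, a rotation vector about the world's x, y, z in degrees, then the opening, from 0 (shut) to 1 (fully open). In form: [[[dx, dy, dz, rx, ry, rz, grip], ...]]. A call has 1 to 10 rows; each row shifts and turns the commanded pose from where the row before left it; what a row does not reach is not made up. A row lasts 1/10 s, in which the tool goes at most 50 mm and 8.59 degrees, less where a joint would pass 70% of its speed; a pose out of reach is approached as far as the arm can. A call with a gripper value outside its range is refused whole. The fingers move at their own pace and stop on an object; the grip force is fixed at half the most. Time passes only in rows, so rows that do not move let the fingers close. It gives the time, the measured TCP pose, the force, the opening and the grip force at its end, in the units of the state.
- manip.state(): the state, without advancing time (a new reading comes with each control period).
- manip.grab_frame(name): name is "scene" or "top" or "wrist"; returns a dict with "frame" (400x640x3 uint8, blue, green, red), "mtx" (3x3 intrinsics, pixels), "R" (3x3) and "t" (3): a world point X has camera coordinates R X + t. Camera axes: x right, y down, z forward; pixel columns grow to the right and rows downward; lengths in m; the calibration is good to about 2 mm. The wrist camera is an equidistant fisheye: a pixel r from the principal point sees the ray r / f radians off the axis. A picture is of the moment at which its call begins. There is no depth.
- manip.job_done(): hands the job in; it is judged then, once.
The state is a dict: "time": time; "joint_pos": joint angles; "joint_vel": joint speeds; "joint_efforts": joint torques, N m; "tool_pos": TCP position; "tool_rot": TCP orientation; "contact_force": force on the tool from outside, world axes, zero at the start; "ft_torque": the same for the moment, N m; "gripper_width": opening from 0.0 (shut) to 1.0 (fully open); "grasp_force": force on a finger pad.
Only numpy, scipy, OpenCV 4.12 (cv2) and the standard library are available. Lean on these libraries where they do the work, as an engineer would, in place of code of your own. Each camera call takes 0.05 s, during which the arm holds its last target. There are 200 camera calls.

## Working session

There is one attempt and no reset: what is moved stays moved. The work goes in short steps, Python scripts to look and compute and a tool call to move; the robot and the scene stay as the last step left them, time stands still between calls to the robot, and variables do not carry over. Pictures are saved under pics/ and viewed, at most 10 in all, crops included, and the job is handed in when it is done.

Besides the shell and the picture viewer there is one more tool, called as name(argument=value, ...), one argument or row to a line, values as JSON. play_rows: Moves the arm, as the interface text tells. Its arguments: {"type":"object","properties":{"series":{"type":"array"}},"required":["series"]}

```bash
mkdir -p pics
cat > h.py <<'E'
import numpy as np, cv2
from plant import manip
def grab(n):
    f=manip.grab_frame(n); return f['frame'].copy(),np.array(f['mtx']),np.array(f['R']),np.array(f['t']).ravel()
def ray(px,K,R,t,fish=False):
    x=(px[0]-K[0,2])/K[0,0]; y=(px[1]-K[1,2])/K[1,1]
    if fish:
        r=np.hypot(x,y); d=np.array([np.sin(r)*x/max(r,1e-9),np.sin(r)*y/max(r,1e-9),np.cos(r)])
    else: d=np.array([x,y,1.])
    return -R.T@t, R.T@d
def onz(px,z,K,R,t,fish=False):
    c,d=ray(px,K,R,t,fish); return c+d*(z-c[2])/d[2]
def proj(X,K,R,t,fish=False):
    p=R@np.array(X)+t
    if fish:
        r=np.hypot(p[0],p[1]); a=np.arctan2(r,p[2]); return K[0,2]+K[0,0]*a*p[0]/r,K[1,2]+K[1,1]*a*p[1]/r
    return K[0,0]*p[0]/p[2]+K[0,2],K[1,1]*p[1]/p[2]+K[1,2]
E
python3 - <<'E'
from h import *
for n in ("top","scene"):
    f,K,R,t=grab(n); cv2.imwrite(f'pics/{n}1.png',f); np.savez(f'{n}1.npz',f=f,K=K,R=R,t=t); print(n,(-R.T@t).round(3),K[0,0])
s=manip.state(); print(s['time'],s['tool_pos'],s['tool_rot'],s['contact_force'])
E
```

```text
top [ 0.463 -0.006  1.136] 387.3302419117364
scene [0.892 0.454 0.964] 428.1978630499818
0.1 [ 0.14291461 -0.60786122  0.2301788 ] [-9.42065702e-04  9.93348535e-01  1.15142525e-01  4.93225308e-07] [ 0.52143815  0.25574286 -0.37384656]
```

View pics/top1.png

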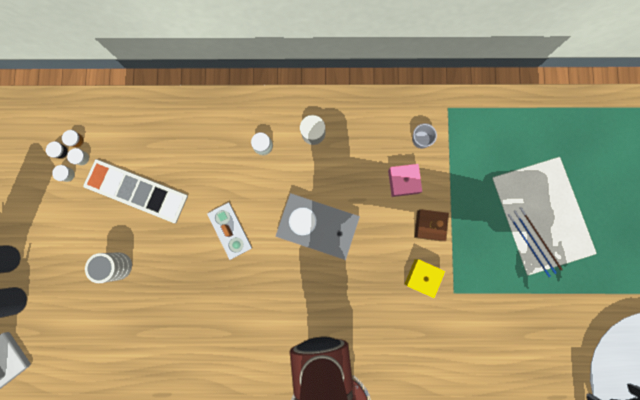

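View pics/scene1.png

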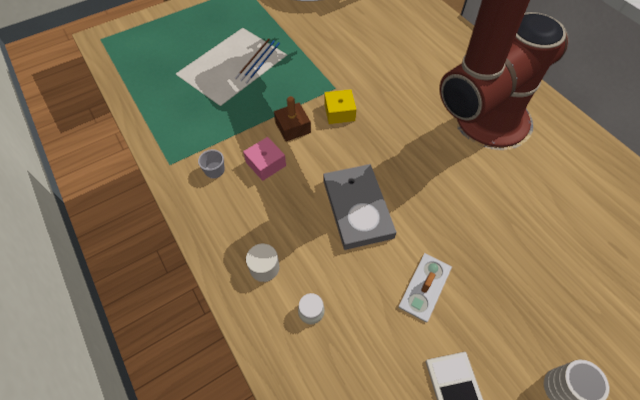

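The top view shows the tray at (229,230), the light box at (317,222) with its window at (302,221) and button at (340,233). Stand candidates are pink (405,180), yellow (427,279) and dark brown with the stylus (432,225), so I choose the brown one. The round bystanders are the jar (261,142), porcelain (312,128) and cup (424,135).

Run:
```python
from h import *
T=dict(np.load('top1.npz')); S=dict(np.load('scene1.npz'))
a=cv2.resize(T['f'][185:265,200:460],None,fx=3,fy=3,interpolation=cv2.INTER_CUBIC)
b=cv2.resize(S['f'][80:340,255:515],(300,300),interpolation=cv2.INTER_CUBIC)
c=cv2.resize(S['f'][85:145,265:325],(300,300),interpolation=cv2.INTER_CUBIC)
o=np.zeros((540,780,3),np.uint8); o[:240]=a; o[240:,:300]=b; o[240:,300:600]=c
cv2.imwrite('pics/crop1.png',o)
for n,D in (('top',T),('scene',S)):
  g=[D['K'],D['R'],D['t']]
  hsv=cv2.cvtColor(D['f'],cv2.COLOR_BGR2HSV)
  def blobs(m,box,z,l,mn=6):
    x0,y0,x1,y1=box; k=np.zeros(m.shape,np.uint8); k[y0:y1,x0:x1]=m[y0:y1,x0:x1]
    N,_,st,ce=cv2.connectedComponentsWithStats(k.astype(np.uint8))
    for i in range(1,N):
      if st[i,4]>=mn: print(n,l,ce[i].round(1),st[i,2:5],onz(ce[i],z,*g).round(4))
  H,Sa,V=hsv[...,0],hsv[...,1],hsv[...,2]
  bl=(270,180,365,265) if n=='top' else (318,160,400,255)
  tr=(200,195,258,265) if n=='top' else (395,245,455,325)
  blobs((V>200)&(Sa<40),bl,.036,'window',100)
  blobs((V<60),bl,.029,'button',4)
  blobs((H>45)&(H<90)&(Sa>25),tr,.012,'green')
  blobs((H<20)&(Sa>120),tr,.05,'fin')
  m=((Sa<60)&(V>120)).astype(np.uint8)
  blobs(m,tr,.01,'tray',100)
  st=(405,200,455,250) if n=='top' else (265,85,318,145)
  m=((V<110)&(H<20)&(Sa>100))
  blobs(m,st,.05,'stand',50)
```

```text
top window [300.8 220.9] [ 23  27 524] [0.5284 0.0849 0.036 ]
top button [338.6 233.4] [ 4  4 13] [ 0.4935 -0.0228  0.029 ]
top green [221.8 215.9] [11 11 79] [0.5439 0.3175 0.012 ]
top green [235.9 244.4] [ 9  9 60] [0.4615 0.2738 0.012 ]
top fin [216.4 205.9] [20 11 25] [0.5696 0.3226 0.05  ]
top fin [242.9 227.4] [23 49 69] [0.5091 0.2461 0.05  ]
top fin [206.7 217.7] [3 4 7] [0.5361 0.3489 0.05  ]
top fin [212.4 229.3] [ 6 12 15] [0.5036 0.3317 0.05  ]
top fin [226.2 230.1] [11 11 72] [0.5015 0.2928 0.05  ]
top fin [224.4 253.9] [ 6 11 15] [0.4352 0.2958 0.05  ]
top fin [242.3 254.8] [ 9  5 12] [0.4327 0.2456 0.05  ]
top fin [233.6 259.3] [5 4 7] [0.4204 0.2697 0.05  ]
top tray [229.4 231. ] [  45   58 1149] [0.5002 0.2945 0.01  ]
top stand [430.4 223.4] [ 34  31 745] [ 0.5213 -0.2789  0.05  ]
scene window [364.1 217.7] [ 27  23 442] [0.5296 0.0833 0.036 ]
scene button [335.4 216.7] [26 70 86] [0.5857 0.0402 0.029 ]
scene button [350.9 181.3] [ 5  5 20] [ 0.4935 -0.0265  0.029 ]
scene button [381.2 238.2] [3 3 5] [0.5245 0.1487 0.029 ]
scene button [370.2 240.8] [3 5 6] [0.5512 0.1403 0.029 ]
scene button [375.8 239. ] [2 3 4] [0.5369 0.1435 0.029 ]
scene button [386.2 238.5] [3 2 4] [0.5147 0.1559 0.029 ]
scene button [361.2 243. ] [3 3 4] [0.5727 0.1335 0.029 ]
scene green [433.  267.3] [ 9 10 71] [0.4593 0.2701 0.012 ]
scene green [417.1 303.1] [12 13 95] [0.5458 0.3177 0.012 ]
scene fin [417.6 263. ] [ 5  9 10] [0.4996 0.2506 0.05  ]
scene fin [411.8 274.8] [ 7 12 13] [0.5288 0.266  0.05  ]
scene fin [428.  281.8] [ 13  19 115] [0.5084 0.2983 0.05  ]
scene fin [404.1 290.9] [ 7 12 16] [0.5665 0.2865 0.05  ]
scene fin [407.5 314.4] [30 20 72] [0.5927 0.3317 0.05  ]
scene tray [424.9 287.4] [  53   69 1804] [0.5065 0.2982 0.01  ]
scene stand [292.  121.1] [  37   45 1044] [ 0.5282 -0.2708  0.05  ]
```

View pics/crop1.png

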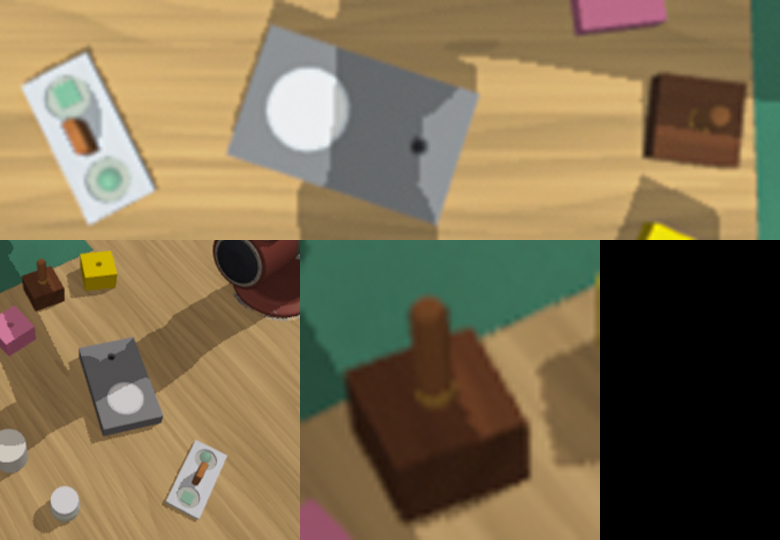

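The crop confirms that the brown stand holds the stylus. The ball is in the near well (≈(236,244)) and the tile in the far well (≈(222,216)).

Run:
```python
from h import *
T=dict(np.load('top1.npz')); S=dict(np.load('scene1.npz'))
g=lambda D:(D['K'],D['R'],D['t'])
print('stylus top',onz((440,224),.12,*g(T)),onz((290.8,99.5),.12,*g(S)))
print('stand-mid scene',onz((292,116.6),.05,*g(S)))
m=cv2.cvtColor(T['f'],cv2.COLOR_BGR2HSV); k=np.zeros(m.shape[:2],np.uint8)
k[195:265,200:258]=((m[...,1]<60)&(m[...,2]>120))[195:265,200:258]
c=max(cv2.findContours(k,0,2)[0],key=cv2.contourArea); b=cv2.boxPoints(cv2.minAreaRect(c))
w=np.array([onz(p,.01,*g(T)) for p in b]); print(w.round(3),w.mean(0)); 
for i in range(4): d=w[i]-w[i-1]; print(np.linalg.norm(d),np.degrees(np.arctan2(d[1],d[0])))
```

```text
stylus top [ 0.51600071 -0.28638381  0.12      ] [ 0.52047974 -0.28249631  0.12      ]
stand-mid scene [ 0.51978422 -0.28505933  0.05      ]
[[0.553 0.365 0.01 ]
 [0.586 0.299 0.01 ]
 [0.45  0.227 0.01 ]
 [0.417 0.292 0.01 ]] [0.50155159 0.29550214 0.01      ]
0.15356967591620577 28.247533580941035
0.07394218161272913 -62.94934095427316
0.15393844849161792 -152.12437608062095
0.07295184279927856 116.74724402808711
```

play_rows(
  series=[
    [[0.03, 0.03, 0, 0, 0, 0, 1], [0.04, 0.03, 0, 0, 0, 0, 1], [0.04, 0.03, 0, 0, 0, 0, 1], [0.04, 0.03, 0, 0, 0, 0, 1], [0.04, 0.03, 0, 0, 0, 0, 1], [0.04, 0.03, 0, 0, 0, 0, 1], [0.04, 0.03, 0, 0, 0, 0, 1], [0.03, 0.03, 0, 0, 0, 0, 1], [0.03, 0.03, 0, 0, 0, 0, 1], [0, 0, 0, 0, 0, 0, 1]],
  ],
)

```text
time: 1.1
tool_pos: [0.4755, -0.3347, 0.2307]
tool_rot: [-0.001, 0.993, 0.118, 0.0]
contact_force: [-0.1, 0.6, -0.6]
gripper_width: 0.997
grasp_force: 0.0
```

play_rows(
  series=[
    [[0.04, 0.045, 0, 0, 0, 0, 1], [0.0, 0.006, 0, 0, 0, 0, 1], [0, 0, 0, 0, 0, 0, 1], [0, 0, 0, 0, 0, 0, 1]],
  ],
)

```text
time: 1.5
tool_pos: [0.5054, -0.2958, 0.231]
tool_rot: [0.0, 0.993, 0.115, -0.0]
contact_force: [-0.5, -0.6, 0.4]
gripper_width: 1.003
grasp_force: 0.0
```

Run:
```python
from h import *
f,K,R,t=grab('wrist'); np.savez('w1.npz',f=f,K=K,R=R,t=t); 
for X in ((.518,-.2845,.12),(.518,-.2845,.05)):
  p=proj(X,K,R,t,True); print(p); cv2.drawMarker(f,(int(p[0]),int(p[1])),(0,0,255),0,8,1)
cv2.imwrite('pics/w1.png',f); print((-R.T@t).round(3),R.round(2),K[0,0],manip.state()['tool_pos'])
```

```text
(np.float64(311.45424332140357), np.float64(178.24774036270622))
(np.float64(313.39328477343906), np.float64(164.26669848855673))
[ 0.573 -0.28   0.374] [[ 0.23 -0.97  0.  ]
 [-0.94 -0.22  0.27]
 [-0.26 -0.06 -0.96]] 309.70691628693146 [ 0.50535181 -0.29600995  0.2310633 ]
```

View pics/w1.png

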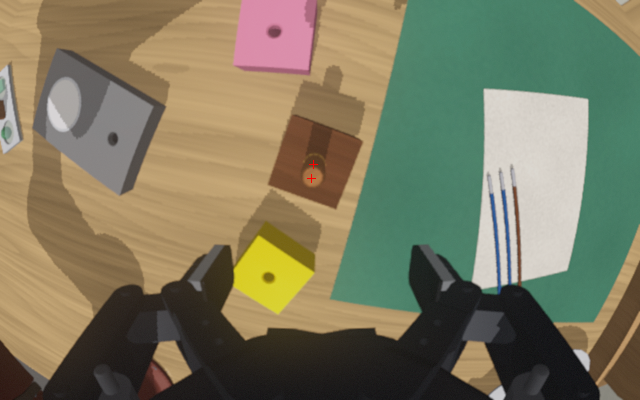

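The marks sit on the stylus top, with its centre seen at (313,177). That is about 1 mm off my estimate, so I use (0.519, -0.2855).

play_rows(
  series=[
    [[0.0135, 0.0105, 0, 0, 0, 0, 1], [0, 0, -0.04, 0, 0, 0, 1], [0, 0, -0.04, 0, 0, 0, 1], [0, 0, -0.04, 0, 0, 0, 1], [0, 0, -0.03, 0, 0, 0, 1], [0, 0, -0.01, 0, 0, 0, 1], [0, 0, 0, 0, 0, 0, 1], [0, 0, 0, 0, 0, 0, 1]],
  ],
)

```text
time: 2.35
tool_pos: [0.5208, -0.2854, 0.0731]
tool_rot: [0.001, 0.993, 0.115, 0.001]
contact_force: [0.1, -0.1, -0.2]
gripper_width: 1.0
grasp_force: 0.0
```

play_rows(
  series=[
    [[0, 0, 0, 0, 0, 0, 0.6], [0, 0, 0, 0, 0, 0, 0.4], [0, 0, 0, 0, 0, 0, 0.1], [0, 0, 0, 0, 0, 0, 0], [0, 0, 0, 0, 0, 0, 0], [0, 0, 0, 0, 0, 0, 0], [0, 0, 0, 0, 0, 0, 0], [0, 0, 0, 0, 0, 0, 0]],
  ],
)

```text
time: 3.15
tool_pos: [0.52, -0.2848, 0.0719]
tool_rot: [0.0, 0.993, 0.115, 0.0]
contact_force: [-0.4, -0.1, 5.4]
gripper_width: 0.242
grasp_force: 58.8
```

play_rows(
  series=[
    [[0, 0, 0.02, 0, 0, 0, 0], [0, 0, 0.03, 0, 0, 0, 0], [0, 0, 0.03, 0, 0, 0, 0], [-0.005, 0.03, 0, 0, 0, 0, 0], [-0.005, 0.045, 0, 0, 0, 0, 0], [-0.005, 0.045, 0, 0, 0, 0, 0], [-0.005, 0.045, 0, 0, 0, 0, 0], [-0.005, 0.045, 0, 0, 0, 0, 0], [-0.0015, 0.03, 0, 0, 0, 0, 0], [0, 0, 0, 0, 0, 0, 0]],
  ],
)

```text
time: 4.15
tool_pos: [0.4921, -0.0414, 0.1502]
tool_rot: [-0.001, 0.993, 0.117, -0.001]
contact_force: [1.0, 0.1, -0.2]
gripper_width: 0.241
grasp_force: 58.9
```

Run:
```python
from h import *
f,K,R,t=grab('wrist'); s=manip.state(); p=s['tool_pos']; print(s['time'],p,s['contact_force'],s['gripper_width'])
np.savez('w2.npz',f=f,K=K,R=R,t=t)
hsv=cv2.cvtColor(f,cv2.COLOR_BGR2GRAY)
q=proj((.4935,-.0245,.029),K,R,t,True); print('exp button',q)
x,y=map(int,q); k=np.zeros(hsv.shape,np.uint8); k[y-25:y+25,x-25:x+25]=(hsv[y-25:y+25,x-25:x+25]<50)
N,_,st,ce=cv2.connectedComponentsWithStats(k)
for i in range(1,N):
  if st[i,4]>20: print(ce[i],st[i],onz(ce[i],.029,K,R,t,True),onz(ce[i],.035,K,R,t,True))
print('tip exp',proj((p[0],p[1],p[2]-.062),K,R,t,True))
cv2.imwrite('pics/w2.png',f)
T=grab('scene'); np.savez('s2.npz',f=T[0],K=T[1],R=T[2],t=T[3])
print('scene tip',proj((p[0],p[1],p[2]-.062),*T[1:]))
```

```text
4.2 [ 0.49246894 -0.04305032  0.15043465] [-0.31280794 -0.12365011 -0.65387519] 0.23932613337048253
exp button (np.float64(303.0605556165317), np.float64(186.32702320143193))
tip exp (np.float64(323.87140721473736), np.float64(213.98679083587444))
scene tip (np.float64(349.00469112363015), np.float64(163.40353320487375))
```

View pics/w2.png

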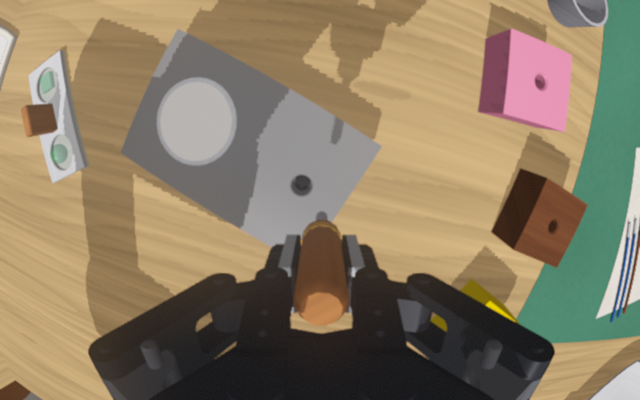

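The stylus is gripped upright with its tip at (322,213), expected (324,214). The button hole is at (301.5,185) and the empty stand hole at (553,227), both close to what I expected.

Run:
```python
from h import *
D=dict(np.load('w2.npz')); f=D['f']; g=(D['K'],D['R'],D['t'])
G=cv2.cvtColor(f,cv2.COLOR_BGR2GRAY)
for n,(x,y),z in (('btn',(302,185),.033),('hole',(553,227),.05)):
  w=G[y-14:y+15,x-14:x+15]; m=(w<(np.median(w)+w.min())/2).astype(np.uint8)
  N,_,st,ce=cv2.connectedComponentsWithStats(m)
  for i in range(1,N):
    if st[i,4]>15: c=ce[i]+(x-14,y-14); print(n,c,st[i],onz(c,z,*g,True))
m=cv2.inRange(f,(165,165,165),(255,255,255)); m[:,:150]=0;m[:,245:]=0;m[170:]=0;m[:70]=0
M=cv2.moments(m,True); c=(M['m10']/M['m00'],M['m01']/M['m00']); print('win',c,M['m00'],onz(c,.036,*g,True))
print(onz((322,213),.0884,*g,True))
```

```text
btn [301.17218543 184.77483444] [  4   4  19  20 302] [ 0.49547712 -0.02261698  0.033     ]
hole [552.25609756 226.1097561 ] [ 9  7  9 13 82] [ 0.51896522 -0.28356617  0.05      ]
win (196.1049011177988, 120.58469475494411) 4652.0 [0.53141244 0.07969855 0.036     ]
[ 0.49286107 -0.04161485  0.0884    ]
```

play_rows(
  series=[
    [[0.002, 0.0195, 0, 0, 0, 0, 0], [0, 0, -0.03, 0, 0, 0, 0], [0, 0, -0.02, 0, 0, 0, 0], [0, 0, 0, 0, 0, 0, 0], [0, 0, 0, 0, 0, 0, 0]],
  ],
)

```text
time: 4.75
tool_pos: [0.4951, -0.026, 0.1011]
tool_rot: [-0.0, 0.993, 0.114, -0.0]
contact_force: [-0.4, -0.1, -0.3]
gripper_width: 0.24
grasp_force: 58.9
```

play_rows(
  series=[
    [[0, 0, -0.006, 0, 0, 0, 0], [0, 0, -0.005, 0, 0, 0, 0], [0, 0, -0.004, 0, 0, 0, 0], [0, 0, 0, 0, 0, 0, 0], [0, 0, 0, 0, 0, 0, 0]],
  ],
)

```text
time: 5.25
tool_pos: [0.4958, -0.0253, 0.087]
tool_rot: [0.0, 0.993, 0.115, 0.001]
contact_force: [-0.0, -0.6, 2.1]
gripper_width: 0.239
grasp_force: 59.2
```

Partway down at 2.1 N; going on gently.

play_rows(
  series=[
    [[0, 0, -0.002, 0, 0, 0, 0], [0, 0, -0.001, 0, 0, 0, 0], [0, 0, 0, 0, 0, 0, 0], [0, 0, 0, 0, 0, 0, 0]],
  ],
)

```text
time: 5.65
tool_pos: [0.496, -0.0253, 0.0847]
tool_rot: [0.0, 0.993, 0.115, 0.001]
contact_force: [-0.7, -0.6, 6.5]
gripper_width: 0.245
grasp_force: 59.8
```

play_rows(
  series=[
    [[0, 0, -0.001, 0, 0, 0, 0], [0, 0, 0, 0, 0, 0, 0], [0, 0, 0, 0, 0, 0, 0]],
  ],
)

```text
time: 5.95
tool_pos: [0.4963, -0.0253, 0.0845]
tool_rot: [0.0, 0.993, 0.115, 0.001]
contact_force: [-1.6, -0.3, 8.9]
gripper_width: 0.238
grasp_force: 60.1
```

play_rows(
  series=[
    [[0, 0, 0.01, 0, 0, 0, 0], [0, 0, 0.03, 0, 0, 0, 0], [0, 0, 0.03, 0, 0, 0, 0], [0.005, -0.045, 0, 0, 0, 0, 0], [0.005, -0.045, 0, 0, 0, 0, 0], [0.005, -0.045, 0, 0, 0, 0, 0], [0.005, -0.045, 0, 0, 0, 0, 0], [0.005, -0.045, 0, 0, 0, 0, 0], [0, -0.03, 0, 0, 0, 0, 0], [0, 0, 0, 0, 0, 0, 0]],
  ],
)

```text
time: 6.95
tool_pos: [0.5196, -0.2831, 0.1518]
tool_rot: [-0.0, 0.994, 0.113, -0.0]
contact_force: [0.5, 0.1, -0.6]
gripper_width: 0.238
grasp_force: 59.1
```

Run:
```python
from h import *
manip.grab_frame('scene');manip.grab_frame('scene')
f,K,R,t=grab('wrist'); s=manip.state(); p=s['tool_pos']; print(s['time'],p,s['contact_force'],s['gripper_width'])
q=proj((p[0],p[1],p[2]-.062),K,R,t,True); h=proj((.519,-.2845,.05),K,R,t,True); print(q,h)
c=f[120:270,240:400]; cv2.imwrite('pics/w3.png',cv2.resize(c,None,fx=4,fy=4,interpolation=cv2.INTER_CUBIC)); np.savez('w3.npz',f=f,K=K,R=R,t=t)
```

```text
7.1 [ 0.5197674  -0.27914885  0.15163256] [ 0.09539052  0.68540083 -0.30157316] 0.2392998321580458
(np.float64(320.4526774401119), np.float64(213.5743397929071)) (np.float64(326.72890190158034), np.float64(200.32392963732474))
```

View pics/w3.png

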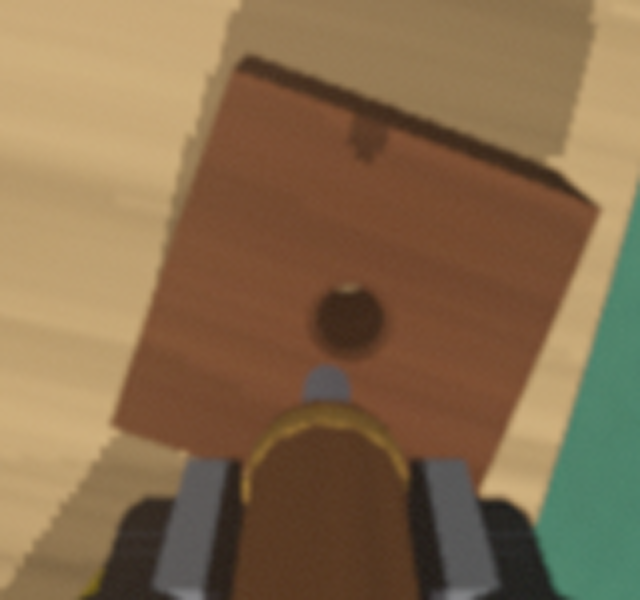

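The hole is at (327,200) and the tip at (321.5,214.5), both within 1 px of expected. I reverse the commanded shifts exactly.

play_rows(
  series=[
    [[-0.0005, -0.0045, 0, 0, 0, 0, 0], [0, 0, 0, 0, 0, 0, 0], [0, 0, -0.025, 0, 0, 0, 0], [0, 0, -0.02, 0, 0, 0, 0], [0, 0, -0.02, 0, 0, 0, 0], [0, 0, -0.014, 0, 0, 0, 0], [0, 0, 0, 0, 0, 0, 0], [0, 0, 0, 0, 0, 0, 0]],
  ],
)

```text
time: 7.9
tool_pos: [0.5199, -0.2843, 0.0735]
tool_rot: [0.0, 0.993, 0.115, 0.0]
contact_force: [-0.1, -0.1, -0.9]
gripper_width: 0.238
grasp_force: 59.1
```

play_rows(
  series=[
    [[0, 0, -0.0015, 0, 0, 0, 0], [0, 0, 0, 0, 0, 0, 0.3], [0, 0, 0, 0, 0, 0, 0.6], [0, 0, 0, 0, 0, 0, 1], [0, 0, 0, 0, 0, 0, 1], [0, 0, 0, 0, 0, 0, 1], [0, 0, 0, 0, 0, 0, 1], [0, 0, 0, 0, 0, 0, 1], [0, 0, 0, 0, 0, 0, 1]],
  ],
)

```text
time: 8.8
tool_pos: [0.5197, -0.2845, 0.0718]
tool_rot: [-0.0, 0.993, 0.115, -0.0]
contact_force: [-0.3, 0.7, -0.2]
gripper_width: 1.001
grasp_force: 0.0
```

play_rows(
  series=[
    [[0, 0, 0.03, 0, 0, 0, 1], [0, 0, 0.04, 0, 0, 0, 1], [0, 0, 0.04, 0, 0, 0, 1], [0, 0, 0.02, 0, 0, 0, 1], [-0.01, 0.04, 0.02, 0, 0, 0, 1], [-0.01, 0.045, 0, 0, 0, 3, 1], [-0.01, 0.045, 0, 0, 0, 3, 1], [-0.01, 0.045, 0, 0, 0, 3, 1], [0, 0.045, 0, 0, 0, 3, 1], [0, 0.045, 0, 0, 0, 3, 1]],
  ],
)

```text
time: 9.8
tool_pos: [0.4792, -0.0179, 0.222]
tool_rot: [0.0, 0.97, 0.245, 0.0]
contact_force: [0.5, 0.5, 0.1]
gripper_width: 0.998
grasp_force: 0.0
```

play_rows(
  series=[
    [[0, 0.045, 0, 0, 0, 0, 1], [0, 0.045, 0, 0, 0, 0, 1], [0, 0.045, 0, 0, 0, 0, 1], [0, 0.045, 0, 0, 0, 0, 1], [0, 0.045, 0, 0, 0, 0, 1], [0, 0.045, 0, 0, 0, 0, 1], [0, 0, 0, 0, 0, 0, 1], [0, 0, 0, 0, 0, 0, 1], [0, 0, 0, 0, 0, 0, 1]],
  ],
)

```text
time: 10.7
tool_pos: [0.4797, 0.2497, 0.2217]
tool_rot: [0.0, 0.97, 0.243, -0.0]
contact_force: [0.6, 0.6, 0.5]
gripper_width: 0.998
grasp_force: 0.0
```

Run:
```python
from h import *
f,K,R,t=grab('wrist'); s=manip.state(); p=s['tool_pos']; print(s['time'],p,s['tool_rot'],s['joint_pos'])
np.savez('w4.npz',f=f,K=K,R=R,t=t)
S=grab('scene')[0]
for X in ((.502,.295,.056),(.502,.295,.0)): 
  q=proj(X,K,R,t,True); print(q)
o=np.zeros((400,800,3),np.uint8); o[:,:640]=f; o[:160,640:]=cv2.resize(S[80:144,264:328],(160,160)); cv2.imwrite('pics/w4.png',o)
```

```text
10.75 [0.47980958 0.24939297 0.22172932] [ 1.67704399e-04  9.69997698e-01  2.43114033e-01 -7.34739219e-05] [ 3.41858641e-01 -1.43286832e-01  1.81859052e+00 -3.21476423e-04
  1.46646748e+00  1.42153863e+00]
(np.float64(291.1942054477818), np.float64(141.16334727391254))
(np.float64(295.6470638479318), np.float64(136.72951118097544))
```

View pics/w4.png

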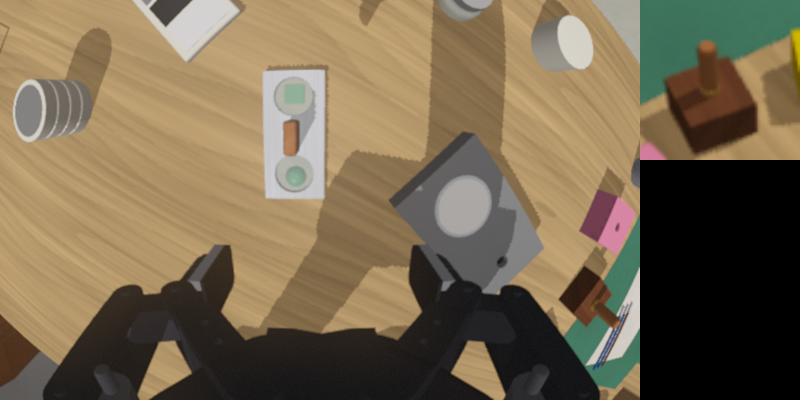

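The stylus stands in its hole again (inset). The fin is at (291,138), the tray's corners at about (263,70) and (326,198), and it is already aligned with the tool.

Run:
```python
from h import *
D=dict(np.load('w4.npz')); f=D['f']; g=(D['K'],D['R'],D['t'],True)
m=cv2.cvtColor(f,cv2.COLOR_BGR2HSV)
k=np.zeros(m.shape[:2],np.uint8); k[60:205,255:335]=((m[...,1]<60)&(m[...,2]>100))[60:205,255:335]
c=max(cv2.findContours(k,0,2)[0],key=cv2.contourArea); b=cv2.boxPoints(cv2.minAreaRect(c)); print(b)
w=np.array([onz(p,.01,*g) for p in b]); print(w.round(3),w.mean(0))
for i in range(2): d=w[i+1]-w[i]; print(np.linalg.norm(d),np.degrees(np.arctan2(d[1],d[0])))
k=np.zeros(m.shape[:2],np.uint8); k[115:162,280:304]=((m[...,1]>110)&(m[...,0]<20))[115:162,280:304]
M=cv2.moments(k,True); c=(M['m10']/M['m00'],M['m01']/M['m00']); print('fin',c,M['m00'],onz(c,.04,*g),onz(c,.056,*g))
```

```text
[[261.99997  197.99995 ]
 [261.99997   68.999985]
 [324.99997   68.999985]
 [324.99997  197.99995 ]]
[[0.419 0.297 0.01 ]
 [0.555 0.366 0.01 ]
 [0.587 0.302 0.01 ]
 [0.455 0.231 0.01 ]] [0.50412315 0.2988735  0.01      ]
0.15230708391972128 26.61036546347895
0.07152042320585461 -63.285233088082904
fin (290.0953545232274, 137.67481662591686) 409.0 [0.50271737 0.29836482 0.04      ] [0.50461278 0.2975874  0.056     ]
```

play_rows(
  series=[
    [[0.0237, 0.0276, 0, 0, 0, -0.5, 1], [0, 0.02, 0, 0, 0, 0, 1], [0, 0, -0.04, 0, 0, 0, 1], [0, 0, -0.04, 0, 0, 0, 1], [0, 0, -0.04, 0, 0, 0, 1], [0, 0, -0.04, 0, 0, 0, 1], [0, 0, -0.025, 0, 0, 0, 1], [0, 0, -0.0165, 0, 0, 0, 1], [0, 0, 0, 0, 0, 0, 1], [0, 0, 0, 0, 0, 0, 1]],
  ],
)

```text
time: 11.8
tool_pos: [0.5044, 0.2979, 0.0214]
tool_rot: [-0.0, 0.971, 0.239, 0.001]
contact_force: [0.0, 0.7, 0.8]
gripper_width: 0.999
grasp_force: 0.0
```

play_rows(
  series=[
    [[0, 0, 0, 0, 0, 0, 0.6], [0, 0, 0, 0, 0, 0, 0.4], [0, 0, 0, 0, 0, 0, 0.3], [0, 0, 0, 0, 0, 0, 0.2], [0, 0, 0, 0, 0, 0, 0.1], [0, 0, 0, 0, 0, 0, 0], [0, 0, 0, 0, 0, 0, 0], [0, 0, 0, 0, 0, 0, 0], [0, 0, 0, 0, 0, 0, 0]],
  ],
)

```text
time: 12.7
tool_pos: [0.5037, 0.2983, 0.0208]
tool_rot: [-0.0, 0.971, 0.24, 0.0]
contact_force: [-0.7, 1.7, 4.2]
gripper_width: 0.156
grasp_force: 59.4
```

play_rows(
  series=[
    [[0, 0, 0.003, 0, 0, 0, 0], [0, 0, 0.006, 0, 0, 0, 0], [0, 0, 0.01, 0, 0, 0, 0], [0, 0, 0.015, 0, 0, 0, 0], [0, 0, 0.02, 0, 0, 0, 0], [0, 0, 0.02, 0, 0, 0, 0], [0, 0, 0.02, 0, 0, 0, 0], [0, 0, 0.015, 0, 0, 0, 0], [0, 0, 0.008, 0, 0, 0, 0], [0, 0, 0.003, 0, 0, 0, 0]],
  ],
)

```text
time: 13.7
tool_pos: [0.5039, 0.2983, 0.1417]
tool_rot: [-0.0, 0.971, 0.24, 0.001]
contact_force: [-0.5, -0.6, -2.8]
gripper_width: 0.155
grasp_force: 58.5
```

play_rows(
  series=[
    [[0.001, -0.003, 0, 0, 0, 0, 0], [0.002, -0.006, 0, 0, 0, 0, 0], [0.003, -0.009, 0, 0, 0, 0, 0], [0.004, -0.012, 0, 0, 0, 0, 0], [0.005, -0.015, 0, 0, 0, 0, 0], [0.005, -0.015, 0, 0, 0, 0, 0], [0.005, -0.015, 0, 0, 0, 0, 0], [0.005, -0.015, 0, 0, 0, 0, 0], [0.005, -0.015, 0, 0, 0, 0, 0], [0.005, -0.015, 0, 0, 0, 0, 0]],
  ],
)

```text
time: 14.7
tool_pos: [0.5438, 0.1766, 0.1404]
tool_rot: [0.0, 0.971, 0.239, 0.0]
contact_force: [0.1, 0.4, -4.2]
gripper_width: 0.156
grasp_force: 58.5
```

play_rows(
  series=[
    [[0.005, -0.015, 0, 0, 0, 0, 0], [0.005, -0.015, 0, 0, 0, 0, 0], [0.005, -0.013, 0, 0, 0, 0, 0], [0.004, -0.011, 0, 0, 0, 0, 0], [0.003, -0.009, 0, 0, 0, 0, 0], [0.002, -0.006, 0, 0, 0, 0, 0], [0.001, -0.003, 0, 0, 0, 0, 0], [0.001, -0.002, 0, 0, 0, 0, 0], [0, 0, 0, 0, 0, 0, 0], [0, 0, 0, 0, 0, 0, 0]],
  ],
)

```text
time: 15.7
tool_pos: [0.5693, 0.1044, 0.1403]
tool_rot: [-0.0, 0.971, 0.24, -0.0]
contact_force: [-0.1, 0.2, -3.4]
gripper_width: 0.155
grasp_force: 58.5
```

Run:
```python
from h import *
s=manip.state(); print(s['time'],s['tool_pos'],s['tool_rot'],s['grasp_force'],s['contact_force'],s['ft_torque'])
o=np.zeros((600,800,3),np.uint8); fr={}
for n in ('top','scene','wrist'):
  f,K,R,t=grab(n); fr[n]=f
  m=cv2.cvtColor(f,cv2.COLOR_BGR2HSV)
  fi=n=='wrist'
  if not fi:
    q=np.array(proj((.530,.083,.136),K,R,t)); x,y=q.astype(int); print(n,'ball exp',q)
    k=np.zeros(m.shape[:2],np.uint8); k[y-18:y+18,x-18:x+18]=((m[...,0]>45)&(m[...,0]<90)&(m[...,1]>25))[y-18:y+18,x-18:x+18]
    N,_,st,ce=cv2.connectedComponentsWithStats(k)
    for i in range(1,N):
      if st[i,4]>15: print(ce[i],st[i,2:],onz(ce[i],.136,K,R,t))
    c=f[y-60:y+40,x-50:x+50]; c=cv2.resize(c,(300,300),interpolation=cv2.INTER_CUBIC); j=0 if n=='top' else 1; o[300*j:300*j+300,:300]=c
  else: o[:313,300:]=cv2.resize(f,(500,313))
  if n=='scene': o[330:600,320:750]=cv2.resize(f,(430,270))
cv2.imwrite('pics/end.png',o)
```

```text
15.7 [0.5692869  0.10438965 0.14030876] [-1.02776178e-04  9.70824705e-01  2.39790284e-01 -3.10308066e-05] 58.51801514625549 [-0.11864142  0.16421644 -3.44923682] [ 0.05365886 -0.02722813 -0.00855266]
top ball exp [298.32673955 217.98817844]
scene ball exp [367.77114335 196.47849452]
```

View pics/end.png

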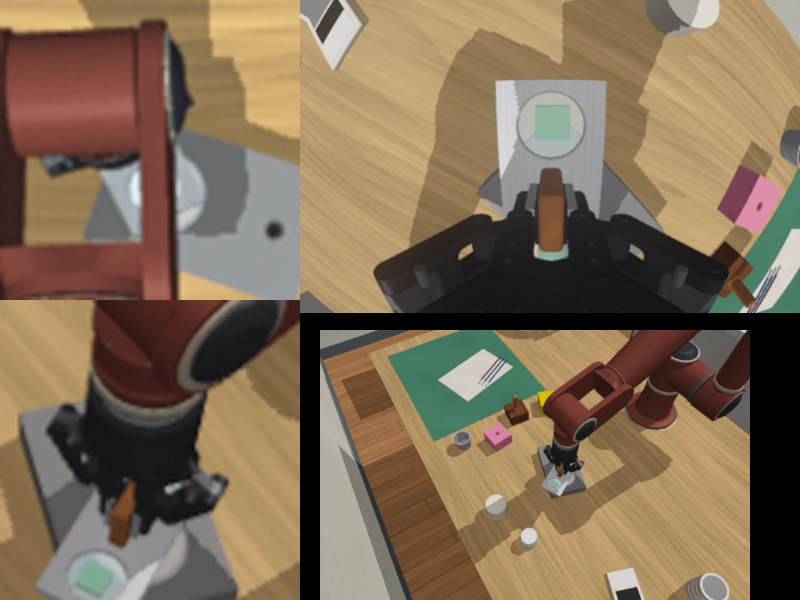

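The tile is in its far well at wrist pixel ≈(323,156), and the ball's well shows just behind the fin, over the window. I check the level from the well's pixel before handing in.

Run:
```python
from h import *
f,K,R,t=grab('wrist'); a=np.radians(27.6); c=np.array([.5693,.1044]); u=np.array([np.cos(a),np.sin(a)])
for th in (-.1,0,.1):
  X=[*(c+.045*np.cos(th)*u),.126+.045*np.sin(th)]; Y=[*(c+.075*np.cos(th)*u),.13+.075*np.sin(th)]
  print(th,'well',proj(X,K,R,t,True),'edge',proj(Y,K,R,t,True))
s=manip.state(); print(s['joint_vel'],s['time'])
```

```text
-0.1 well (np.float64(320.9563139840619), np.float64(159.657271579941)) edge (np.float64(321.0489164936375), np.float64(102.7266873898435))
0 well (np.float64(320.961627922968), np.float64(160.5551620932994)) edge (np.float64(321.0627932738077), np.float64(101.49644121252611))
0.1 well (np.float64(320.9658322639764), np.float64(162.3949305425364)) edge (np.float64(321.07552042071234), np.float64(101.7327061476215))
[-3.95675762e-04 -4.17260661e-04 -4.39585000e-04  8.32611475e-04
  5.27390825e-05 -6.65316784e-03] 15.9
```

Run:
```python
from h import *
f,K,R,t=grab('wrist'); a=np.radians(27.6); c=np.array([.5693,.1044]); u=np.array([np.cos(a),np.sin(a)]); v=np.array([-u[1],u[0]])
for th in (-.1,0,.1):
  P=[proj([*(c+.073*np.cos(th)*u+s*.035*v),.13+.073*np.sin(th)],K,R,t,True) for s in (1,-1)]; print(th,np.round(P,1))
S=cv2.cvtColor(f,cv2.COLOR_BGR2HSV)[...,1]
for r in (104,108): x=np.where(S[r,230:410]<60)[0]+230; print(r,x.min(),x.max())
```

```text
-0.1 [[253.4 107.9]
 [388.4 108.1]]
0 [[250.3 107. ]
 [391.6 107.2]]
0.1 [[246.9 107.6]
 [395.  107.8]]
104 250 391
108 250 391
```

The edge spans pixels 250 to 391, which matches the level prediction exactly.

```bash
python3 -c "
from plant import manip
print(manip.job_done())"
```

```text
the job is handed in; nothing more can be done
None
```

I handed the job in: the button was pressed with the stylus, the stylus is back in its stand hole, and the tray is held level and still with the ball's well about 10 cm above the window. The arm hid the ball from the cameras at the end, so I placed it from the tray's measured pose; the judge's verdict was not shown.

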